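Shut and latch the implement case

TASK

Shut this implement case: first pull up the spring plunger knob and slide the white cover home against its rubber seal, letting the knob drop again. Then swing the wire bail of the draw latch over the keeper on the cover so that it hooks behind it, and press the lever back and down past centre until it lies flat and holds the cover tight. Do not force anything and leave the other things on the table alone.

Things in the scene. Friction and masses are not known exactly. Their poses are not given: they have to be found in the camera images.
- case: Aluminium implement case fixed to the table, 300 mm (its x) x 200 mm (y) x 78 mm; origin at the centre of its underside. Its -x end is a deck (top 78 mm up, x = -150 to -41 mm) with the draw latch on its centre line; the sliding cover closes the rest. On a ledge (70 mm up) along the +y side a block 9 mm high (x = 21 to 31 mm) stops the plunger's pin.
- cover (a joint): White cover, 195 x 130 x 8 mm, top 78 mm up, sliding along the case's x: 0 = pulled tight by the latch, 0.080 = fully open. Starts parked at 0.058 to 0.075; the plunger's pin stops it from closing below about 0.055. It meets the rubber seal at 0.005, which then pushes back with 8 N per mm. Sliding friction about 3 N.
- plunger (a joint): Spring plunger on the cover: 0 = down, 0.012 = pulled right up (4 N at first, 6.5 N at the top). Its pin clears the block above 0.007. Let go, it springs down; past the block the ledge is clear and it drops to 0.
- knob (a point): Centre of the plunger's black round knob (30 mm across, 26 mm tall, axis upright), 125 mm above the table with the plunger down; the bracket under it has its top at 92 mm. It is on the cover's +y side (y = 85 mm in the case) and moves with the cover: moving it sideways carries the cover along.
- latch_pivot (a point): Hinge of the latch lever, in the case at x = -65, y = 0, z = 94 mm (16 mm above the deck); its axis runs along the case's y. Ears beside it, 42 mm wide over both, reach 6 mm above it.
- lever (a joint): Steel lever, a flat bar 75 mm long from its hinge, 24 mm wide, 6 mm thick. 0 = lying flat, pointing to the case's -x; pi/2 = upright; 2.1 = open stop, leaning over towards the cover. Friction (0.1 N m) keeps it where it is left. Dead centre is at about 0.3: only below that does it stay shut under load.
- lever_tip (a point): Free end of the lever, 75 mm from its hinge, middle of its width and thickness.
- bail (a joint): Wire bail, a U of 8 mm round steel, 88 mm wide over all (72 mm clear between its arms), hinged on the lever. Its slope, from hinge to crossbar, above the case's +x direction is (bail - lever) rad. It starts thrown back against its stop (3.75), leaning over the deck behind the lever; tipped past upright towards the cover it falls onto it by its own weight.
- bail_hinge (a point): Hinge of the bail on the lever, 20 mm out from the lever's hinge (and 3 mm below the lever's middle when that lies flat); it moves with the lever.
- bail_bar (a point): Middle of the bail's crossbar (8 mm round, parallel to the case's y), 85 mm from the bail's hinge. With the cover home it may come to rest on top of the keeper, its reach too short, unless the lever is pushed forward to its open stop: then it reaches about 18 mm beyond the keeper's wall and drops behind it.
- keeper (a point): Foot of the keeper's far face on top of the cover (78 mm up), middle of its width; axes as the case's. The keeper is a wall 14 mm tall, 44 mm wide, 6 mm thick, on the -x side of this point, with a lip at its top, 4 mm thick, overhanging 5 mm to +x. Hooked, the crossbar is 4 mm to +x of this point, under the lip.
- polish_a: Bystander: nail polish bottle, 32 mm wide, 75 mm tall, brass cap; origin at the centre of its underside.
- polish_b: Bystander: nail polish bottle, 34 mm wide, 80 mm tall, black cap; origin at the centre of its underside.
- gel_jar: Bystander: round gel jar, 52 mm wide, 38 mm tall; origin at the centre of its underside.
- tin: Bystander: flat round aluminium tin, 48 mm wide, 22 mm tall; origin at the centre of its underside.
- buffer: Bystander: white nail buffer block, 95 x 26 x 26 mm, long axis its x; origin at the centre of its underside.
- phone: Bystander: black phone lying flat, 150 x 72 x 10 mm, long axis its x; origin at the centre of its underside.
- pusher: Bystander: steel cuticle pusher lying down, 155 mm long, 11 mm thick, long axis its x; origin at the centre of its underside.

How it is judged:
By the outcome, as a careful person would: the job done as asked, in the order asked, and still so for the second after the job is handed in, with the robot touching nothing.
It also fails if it takes over 61 s, if anything falls off the work surface, if the arm or the gripper's body presses on something with over 40 N, if the wrist force passes 120 N, or if a joint passes its speed limit or range.

ROBOT

A 7-joint arm with a two-finger parallel gripper is mounted at the origin on the work surface. World frame = base frame: x ahead of the robot, y to its left, z up, the work surface at z = 0. Lengths are in m, angles in rad, forces in N, time in s.
With the tool pointing down it reaches from about 0.425 to 0.875 m from the base axis. Payload 9.9 kg.
Tool frame: the origin (TCP) lies on the centre line of the jaws, within the pads' length; the fingertips stand manip.tcp_to_tips ahead of it and the grasp point (between the pads) is the TCP (manip.tcp_to_tips is the distance from the TCP to the fingertips, in m); z points along the fingers, y is the line along which they close (so a half turn about z gives the same grasp; the last joint's range is limited). The gripper opens to 85 mm and grips with 20 to 120 N. Pads are 22 mm wide; open, the fingers measure 114 mm over their backs; the gripper's body (76 mm by 85 mm) begins 54 mm behind the grasp point. The pads swing forward as they close: fully open they stand 13 mm farther back than shut.
Start: joints at [-1.373, 0.576, 0.025, 1.437, -0.015, 1.129, -0.057], TCP at [0.188, 0.648, 0.25] pointing down, gripper open.
Joint ranges: [-2.76, 2.76], [-0.34, 2.15], [-1.52, 1.57], [0.19, 2.46], [-1.09, 4.23], [0.17, 1.99], [-2.82, 2.82]. Speed limits (rad/s): [2.22, 2.22, 3.01, 3.01, 3.14, 3.14, 3.14].

INTERFACE

Orientations are given as a unit quaternion [x, y, z, w].
In Python, from workcell import manip, read_camera, job gives the robot as it stands.
- The arm moves only by the tool drive_tool, never from a script. Its arguments are lists of equal length, an entry for each row: "hand": the opening, from 0 (shut) to 1 (fully open); "travel": the shift along the tool's x, y, z in mm, a list of three; "spin": the turn about the tool's z in degrees. In form: {"hand": [hand, ...], "travel": [[tx, ty, tz], ...], "spin": [spin, ...]}. A call has 1 to 8 rows; each row is the pose to reach, as a shift and turn from the pose commanded when the call began, along the tool's axes at that moment; what a row does not reach only later rows make up. A row lasts 1/10 s, in which the tool goes at most 50 mm and 8.59 degrees, less where a joint would pass 70% of its speed; a pose out of reach is approached as far as the arm can. A call with a gripper value outside its range is refused whole. The fingers move at their own pace and stop on an object; "newtons" is the grip in N (left out, the last holds). Time passes only in rows, so rows that repeat a pose let the fingers close. It gives the time, the measured TCP pose, the force, the opening and the grip force at its end, in the units of the state.
- manip.observe(): the state, without advancing time (a new reading comes with each control period).
- read_camera(name): name is "side" or "top"; returns a dict with "img" (420x560x3 uint8, red, green, blue), "range_z" (420x560 float32, m along the optical axis (not along the pixel's ray), 0 where there is no reading), "fx", "fy", "cx", "cy" (pixels), "pose" (4x4, takes a point from camera to world coordinates). Camera axes: x right, y down, z forward; pixel columns grow to the right and rows downward; lengths in m; the calibration is good to about 2 mm. A picture is of the moment at which its call begins.
- job.job_done(): hands the job in; it is judged then, once.
The state is a dict: "clock": time; "q": joint angles; "qd": joint speeds; "joint_efforts": joint torques, N m; "position": TCP position; "ee_rot": TCP orientation; "wrist_force": force on the tool from outside, world axes, zero at the start; "ft_torque": the same for the moment, N m; "grip_width": opening from 0.0 (shut) to 1.0 (fully open); "grip_force": force on a finger pad.
Only numpy, scipy, OpenCV 4.12 (cv2) and the standard library are available. Lean on these libraries where they do the work, as an engineer would, in place of code of your own. Each camera call takes 0.05 s, during which the arm holds its last target. There are 200 camera calls.

## Working session

There is one attempt and no reset: what is moved stays moved. The work goes in short steps, Python scripts to look and compute and a tool call to move; the robot and the scene stay as the last step left them, time stands still between calls to the robot, and variables do not carry over. Pictures are saved under pics/ and viewed, at most 10 in all, crops included, and the job is handed in when it is done.

Besides the shell and the picture viewer there is one more tool, called after ">>>" as name([rows], argument=value, ...), one row to a line, values as JSON. drive_tool: Moves the arm, as the interface text tells. Its arguments: {"type":"object","properties":{"hand":{"type":"array","items":{"type":"number"}},"travel":{"type":"array","items":{"type":"array","items":{"type":"number"}}},"spin":{"type":"array","items":{"type":"number"}},"newtons":{"type":"number"}},"required":["hand","travel","spin"]}

```bash
mkdir -p pics; cat > h.py <<'E'
import numpy as np, cv2
from workcell import manip, read_camera, job
def shot(name,fn,crop=None,k=1):
    c=read_camera(name); im=c["img"][:,:,::-1]
    np.savez(fn+".npz",**{a:c[a] for a in c})
    if crop: 
        u0,v0,u1,v1=crop; im=im[v0:v1,u0:u1]
    im=cv2.resize(im,None,fx=k,fy=k,interpolation=cv2.INTER_CUBIC)
    cv2.imwrite(f"pics/{fn}.png",im)
def px(fn,u,v,z=None):
    """world point of pixel: by depth or on plane z"""
    c=np.load(fn+".npz"); T=c["pose"]; r=np.array([(u-c["cx"])/c["fx"],(v-c["cy"])/c["fy"],1])
    if z is None: 
        d=np.median(c["range_z"][v-1:v+2,u-1:u+2])
    else: d=(z-T[2,3])/(T[:3,:3]@r)[2]
    return T[:3,:3]@(r*d)+T[:3,3]
E
python3 - <<'E'
from h import *
s=manip.observe(); print({k:np.round(v,3) for k,v in s.items()}, manip.tcp_to_tips)
shot("top","top0"); shot("side","side0")
for n in("top0","side0"):print(np.load(n+".npz")["pose"].round(3),np.load(n+".npz")["fx"])
E
```

```text
{'clock': np.float64(0.0), 'q': array([-1.373,  0.577,  0.025,  1.438, -0.015,  1.129, -0.056]), 'qd': array([ 0.001,  0.   , -0.001,  0.   ,  0.   ,  0.002,  0.001]), 'joint_efforts': array([ 0.0000e+00, -7.6575e+01,  2.2500e+00, -2.8597e+01,  1.5000e-02,
        1.3000e-02,  0.0000e+00]), 'position': array([0.188, 0.648, 0.249]), 'ee_rot': array([ 0.14 ,  0.99 , -0.001, -0.   ]), 'wrist_force': array([-0.046,  0.208,  0.379]), 'ft_torque': array([0.018, 0.014, 0.007]), 'grip_force': np.float64(0.0), 'grip_width': np.float64(1.0)} 0.019
[[ 0.026 -0.988  0.151  0.426]
 [-0.999 -0.029 -0.014  0.133]
 [ 0.018 -0.15  -0.988  1.077]
 [ 0.     0.     0.     1.   ]] 478.37077666578904
[[ 0.718 -0.479  0.506  0.008]
 [-0.696 -0.49   0.525 -0.474]
 [-0.003 -0.729 -0.685  0.92 ]
 [ 0.     0.     0.     1.   ]] 510.547448394232
```

View pics/top0.png

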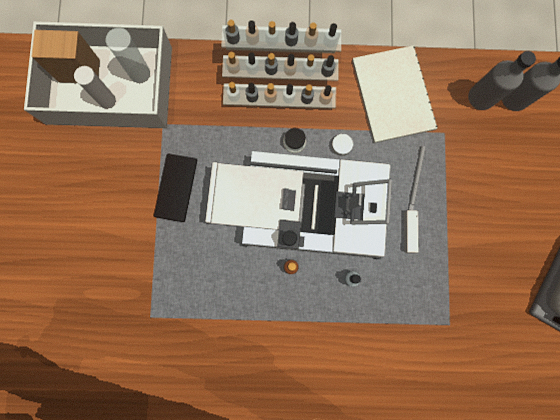

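View pics/side0.png

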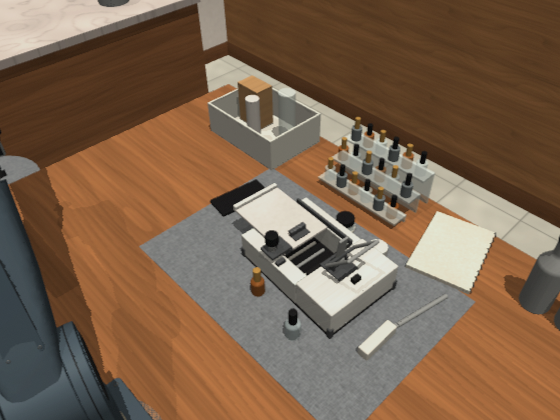

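Top view: the case's deck lies to image right (world -y), the cover to the left, and the knob is near (289,238). The bail lies over the deck at about (385,200). Next I'll take an enlarged crop.

```bash
python3 - <<'E'
from h import *
shot("top","top1",(195,140,405,290),3.8)
for n,u,v,z in [("knob",289,238,.138),("deckcornerA",390,164,.078),("deckcornerB",384,255,.078),("knobd",289,238,None),("deckd",340,240,None),("endd",388,200,None),("coverd",240,200,None)]:
    print(n,px("top1",u,v,z).round(4))
E
```

```text
knob [0.5019 0.096  0.138 ]
deckcornerA [ 0.6719 -0.12    0.078 ]
deckcornerB [ 0.4767 -0.1056  0.078 ]
knobd [0.5021 0.0959 0.1353]
deckd [ 0.5056 -0.0136  0.0763]
endd [ 0.5765 -0.09    0.1786]
coverd [0.5844 0.1991 0.0763]
```

View pics/top1.png

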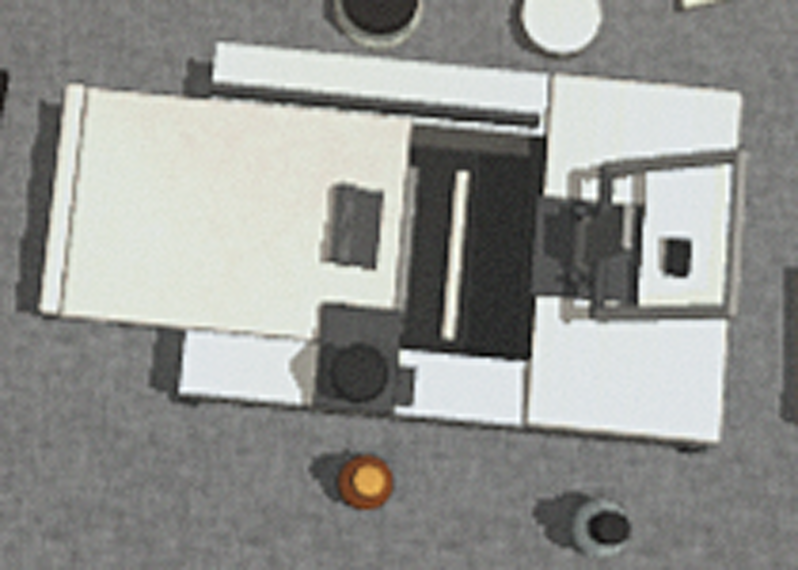

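```bash
cat >> h.py <<'E'
def topx(u,v): return 195+u/3.8,140+v/3.8
E
python3 - <<'E'
from h import *
loc=np.array([[-150,-100],[-150,100],[-41,-100],[-41,100]])/1e3
P=np.array([px("top1",*topx(*p),z=.078)[:2] for p in [(742,91),(719,440),(550,74),(526,425)]])
lc,pc=loc.mean(0),P.mean(0); H=(loc-lc).T@(P-pc); a=np.arctan2(H[0,1]-H[1,0],H[0,0]+H[1,1])
R=np.array([[np.cos(a),-np.sin(a)],[np.sin(a),np.cos(a)]]); t=pc-R@lc
print("yaw",np.degrees(a),"t",t,"res",(P-(loc@R.T+t)).round(4).tolist())
np.savez("case.npz",R=R,t=t)
L=lambda p:(R.T@(p[:2]-t)).round(4)
k=px("top1",*topx(359,372),z=.138);print("knob",k,L(k))
k=px("top1",*topx(330,225),z=.09);print("keeper lip",L(k))
c=np.load("top1.npz");T=c["pose"]
v,u=np.mgrid[150:265,330:400];d=c["range_z"][v,u];
p=np.stack([(u-c["cx"])/c["fx"]*d,(v-c["cy"])/c["fy"]*d,d],-1)@T[:3,:3].T+T[:3,3]
q=(p[...,:2]-t)@R; m=(p[...,2]>.088)
o=np.c_[q[m],p[m][:,2]]*1e3
# profile in x : lever (|y|<12), bail arms (30<|y|<46)
for nm,mm in (("lever",abs(o[:,1])<13),("arms",(abs(o[:,1])>28)&(abs(o[:,1])<48))):
    print(nm,o[mm][np.argsort(o[mm][:,0])].astype(int)[::max(1,mm.sum()//40)].tolist())
# side cam as well
c=np.load("side0.npz");T=c["pose"];v,u=np.mgrid[200:330,300:400];d=c["range_z"][v,u]
p=np.stack([(u-c["cx"])/c["fx"]*d,(v-c["cy"])/c["fy"]*d,d],-1)@T[:3,:3].T+T[:3,3]
q=(p[...,:2]-t)@R; m=(p[...,2]>.088)&(abs(q[...,0]+.09)<.09)
o=np.c_[q[m],p[m][:,2]]*1e3;mm=abs(o[:,1])<13
print("side lever",o[mm][np.argsort(o[mm][:,2])].astype(int)[::max(1,mm.sum()//40)].tolist())
E
```

```text
yaw 86.33662911637774 t [0.58261809 0.03582767] res [[-0.0008, -0.0003], [0.0019, 0.0014], [-0.0013, -0.0001], [0.0002, -0.001]]
knob [0.50209436 0.09504015 0.138     ] [0.0539 0.0841]
keeper lip [0.0752 0.0009]
lever [[-130, 1, 175], [-129, -9, 179], [-128, 5, 178], [-127, -1, 180], [-126, 1, 178], [-125, 0, 180], [-124, 11, 178], [-124, 0, 177], [-123, 1, 174], [-122, 3, 177], [-121, 3, 88], [-118, 1, 89], [-116, -2, 89], [-113, 8, 88], [-76, -5, 165], [-74, -9, 163], [-73, 10, 164], [-72, 0, 165], [-72, -2, 167], [-71, 9, 166], [-70, 0, 164], [-70, -11, 163], [-69, -5, 158], [-69, 9, 155], [-69, 1, 154], [-68, 11, 114], [-68, -10, 153], [-68, -7, 146], [-67, 9, 95], [-67, -4, 140], [-66, -8, 141], [-66, 12, 116], [-66, 10, 129], [-65, 11, 97], [-65, 8, 121], [-64, -10, 115], [-64, -7, 119], [-63, 8, 105], [-63, -4, 115], [-63, 3, 108], [-62, 8, 101], [-61, 0, 102], [-61, 3, 95], [-60, -2, 98], [-58, 6, 98], [-58, 0, 99]]
arms [[-130, -28, 176], [-129, -37, 179], [-128, 38, 179], [-126, 29, 181], [-125, -34, 179], [-124, 29, 182], [-124, -32, 178], [-123, 40, 174], [-122, 35, 177],
[... 591 characters left out ...]
, 0, 88], [-122, 7, 88], [-122, -4, 89], [-116, 3, 89], [-121, -2, 90], [-117, 11, 90], [-121, 12, 91], [-73, -2, 98], [-70, 3, 99], [-70, 9, 101], [-75, 6, 113], [-75, -11, 115], [-74, -9, 116], [-71, 12, 117], [-75, 1, 118], [-72, -7, 119], [-72, 1, 122], [-72, 1, 125], [-74, -7, 127], [-74, 9, 130], [-75, 5, 134], [-75, 8, 136], [-75, -5, 138], [-75, 12, 142], [-75, -5, 144], [-71, 11, 147], [-77, 0, 149], [-78, 10, 152], [-76, -5, 154], [-78, 8, 157], [-77, -7, 160], [-78, 8, 162], [-79, -4, 166], [-76, 0, 167], [-76, 9, 168], [-79, 6, 168], [-74, -3, 169], [-133, 12, 176], [-133, -1, 178], [-131, 10, 178], [-126, -8, 179], [-133, 1, 179], [-132, -4, 180], [-129, 3, 181], [-129, 0, 182]]
```

```bash
cat >> h.py <<'E'
from scipy.spatial.transform import Rotation as Ro
def state():
    s=manip.observe(); C=np.load("case.npz"); p=s["position"]; M=Ro.from_quat(s["ee_rot"]).as_matrix()
    l=C["R"].T@(p[:2]-C["t"])
    yl=C["R"].T@M[:2,1]
    print("t",round(float(s["clock"]),2),"local mm",(l*1e3).round(1),"z",(p[2]*1e3).round(1),"tooly-yaw",np.degrees(np.arctan2(yl[1],yl[0])).round(1),"tilt",M[:,2].round(3),"F(case)",(C["R"].T@s["wrist_force"][:2]).round(1),s["wrist_force"][2].round(1),"grip",s["grip_width"].round(3),s["grip_force"].round(1))
    return s,M,l
def to(x,y,z):
    """case-frame TCP target (mm) -> travel in tool axes"""
    s,M,l=state(); C=np.load("case.npz")
    w=np.r_[C["R"]@(np.array([x,y])/1e3)+C["t"],z/1e3]
    print("travel",((M.T@(w-s["position"]))*1e3).round(1))
E
python3 -c "
from h import *
to(54,84.5,250)"
```

```text
Traceback (most recent call last):
  File "h.py", line 27, in to
    s,M,l=state(); C=np.load("case.npz")
          ~~~~~^^
  File "h.py", line 23, in state
    print("t",round(float(s["clock"]),2),"local mm",(l*1e3).round(1),"z",(p[2]*1e3).round(1),"tooly-yaw",np.degrees(np.arctan2(yl[1],yl[0])).round(1),"tilt",M[:,2].round(3),"F(case)",(C["R"].T@s["wrist_force"][:2]).round(1),s["wrist_force"][2].round(1),"grip",s["grip_width"].round(3),s["grip_force"].round(1))
                                                                                                                                                                                                                                                                    ^^^^^^^^^^^^^^^^^^^^^
AttributeError: 'float' object has no attribute 'round'
```

```bash
sed -i 's/s\["wrist_force"\]\[2\].round(1)/np.round(s["wrist_force"][2],1)/; s/s\["grip_width"\].round(3),s\["grip_force"\].round(1)/np.round(s["grip_width"],3),np.round(s["grip_force"],1)/' h.py
python3 -c "
from h import *
to(54,84.5,250)"
```

```text
t 0.15 local mm [585.8 433.3] z 249.7 tooly-yaw -12.5 tilt [-0.    -0.001 -1.   ] F(case) [ 0.5 -0.7] -1.0 grip 1.006 0.0
travel [-4.555e+02 -4.438e+02  2.000e-01]
```

>>> drive_tool([
  [-455,-444,0],
  [-455,-444,0],
  [-455,-444,0],
  [-455,-444,0],
  [-455,-444,0],
  [-455,-444,0],
  [-455,-444,0],
  [-455,-444,0],
], hand=[1,1,1,1,1,1,1,1], spin=[-12.5,-12.5,-12.5,-12.5,-12.5,-12.5,-12.5,-12.5])

```text
clock: 0.95
position: [0.3856, 0.2985, 0.2504]
ee_rot: [0.032, 0.999, 0.0, 0.0]
wrist_force: [0.8, 0.7, -0.1]
grip_width: 0.999
grip_force: 0.0
```

```bash
python3 -c "
from h import *
to(54,84.5,250)"
```

```text
t 0.95 local mm [249.6 213.4] z 250.4 tooly-yaw 0.0 tilt [ 0.  0. -1.] F(case) [ 0.8 -0.8] -0.1 grip 0.999 0.0
travel [-128.8 -195.6    0.4]
```

>>> drive_tool([
  [-129,-196,0],
  [-129,-196,0],
  [-129,-196,0],
  [-129,-196,0],
  [-129,-196,0],
  [-129,-196,0],
  [-129,-196,0],
  [-129,-196,0],
], hand=[0.7,0.7,0.7,0.7,0.7,0.7,0.7,0.7], spin=[0,0,0,0,0,0,0,0])

```text
clock: 1.75
position: [0.5007, 0.0977, 0.2501]
ee_rot: [0.031, 1.0, 0.0, -0.0]
wrist_force: [0.3, 0.5, 0.4]
grip_width: 0.698
grip_force: 0.0
```

```bash
python3 -c "
from h import *
shot('side','side1',(160,120,460,345),2.6)
to(54,84.5,180)"
```

```text
t 1.8 local mm [56.8 85.7] z 250.2 tooly-yaw 0.1 tilt [-0.001  0.    -1.   ] F(case) [-0.1 -0.3] 0.3 grip 0.699 0.0
travel [-1.3 -2.8 70.2]
```

View pics/side1.png

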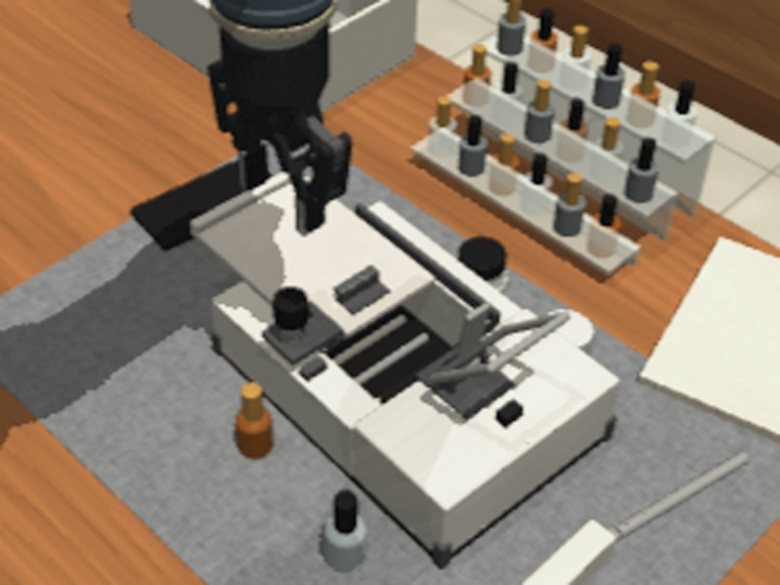

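The side crop shows the gripper above the knob at (290,300) and lined up with it. The path down is clear, with the block at (312,368).

>>> drive_tool([
  [-1,-2,40],
  [-1,-2,80],
  [-1,-2,105],
  [-1,-2,125],
  [-1,-2,125],
  [-1,-2,125],
], hand=[0.7,0.7,0.7,0.7,0.7,0.7], spin=[0,0,0,0,0,0])

```text
clock: 2.4
position: [0.502, 0.0955, 0.1256]
ee_rot: [0.031, 1.0, 0.0, -0.0]
wrist_force: [0.4, -0.1, 0.1]
grip_width: 0.698
grip_force: 0.0
```

>>> drive_tool([
  [0,0,0],
  [0,0,0],
  [0,0,0],
  [0,0,0],
  [0,0,0],
  [0,0,0],
], hand=[0.5,0.3,0.3,0.3,0.3,0.3], spin=[0,0,0,0,0,0], newtons=30)

```text
clock: 3.0
position: [0.5028, 0.0948, 0.1265]
ee_rot: [0.032, 0.999, 0.0, 0.001]
wrist_force: [-1.0, 0.4, 6.2]
grip_width: 0.342
grip_force: 29.1
```

```bash
python3 -c "
from h import *
state()"
```

```text
t 3.0 local mm [53.7 83.5] z 126.5 tooly-yaw 0.0 tilt [ 0.002  0.001 -1.   ] F(case) [0.3 1. ] 6.2 grip 0.342 29.1
```

>>> drive_tool([
  [0,0,-4],
  [0,0,-8],
  [0,0,-11],
  [0,0,-11],
  [0,0,-11],
], hand=[0.3,0.3,0.3,0.3,0.3], spin=[0,0,0,0,0], newtons=45)

```text
clock: 3.5
position: [0.5027, 0.0948, 0.1364]
ee_rot: [0.032, 0.999, 0.0, 0.001]
wrist_force: [6.0, 1.5, -6.5]
grip_width: 0.336
grip_force: 44.8
```

```bash
python3 -c "
from h import *
state(); shot('side','s2')
for u,v in ((0,0),): pass
c=np.load('s2.npz')
"
```

```text
t 3.5 local mm [53.8 83.5] z 136.4 tooly-yaw 0.0 tilt [ 0.001  0.    -1.   ] F(case) [ 1.9 -5.9] -6.5 grip 0.336 44.8
```

>>> drive_tool([
  [0,-3,0],
  [0,-10,0],
  [0,-18,0],
  [0,-26,0],
  [0,-34,0],
  [0,-42,0],
  [0,-48,0],
  [0,-48,0],
], hand=[0.3,0.3,0.3,0.3,0.3,0.3,0.3,0.3], spin=[0,0,0,0,0,0,0,0])

```text
clock: 4.35
position: [0.4993, 0.0458, 0.1362]
ee_rot: [0.032, 0.999, -0.0, 0.0]
wrist_force: [5.6, -3.0, -6.4]
grip_width: 0.335
grip_force: 45.1
```

```bash
python3 -c "
from h import *
state()"
```

```text
t 4.35 local mm [ 4.6 83.8] z 136.2 tooly-yaw -0.0 tilt [ 0. -0. -1.] F(case) [-2.6 -5.7] -6.4 grip 0.335 45.1
```

>>> drive_tool([
  [0,-6,0],
  [0,-11,0],
  [0,-14,0],
  [0,-16,0],
  [0,-17,0],
  [0,-17,0],
], hand=[0.3,0.3,0.3,0.3,0.3,0.3], spin=[0,0,0,0,0,0])

```text
clock: 4.95
position: [0.4983, 0.0302, 0.1362]
ee_rot: [0.032, 1.0, 0.0, 0.0]
wrist_force: [4.4, 2.4, -6.3]
grip_width: 0.335
grip_force: 45.2
```

```bash
python3 -c "
from h import *
state()"
```

```text
t 4.95 local mm [-11.   83.8] z 136.2 tooly-yaw 0.0 tilt [ 0.  0. -1.] F(case) [ 2.6 -4.2] -6.3 grip 0.335 45.2
```

>>> drive_tool([
  [0,-1,0],
  [0,-2,0],
  [0,-3,0],
  [0,-3,0],
], hand=[0.3,0.3,0.3,0.3], spin=[0,0,0,0])

```text
clock: 5.35
position: [0.4981, 0.0273, 0.1363]
ee_rot: [0.032, 1.0, 0.0, 0.0]
wrist_force: [5.1, 2.7, -7.3]
grip_width: 0.337
grip_force: 45.2
```

```bash
python3 -c "
from h import *
state()"
```

```text
t 5.35 local mm [-13.9  83.8] z 136.3 tooly-yaw 0.1 tilt [ 0.  0. -1.] F(case) [ 3.  -4.9] -7.3 grip 0.337 45.2
```

>>> drive_tool([
  [0,-1,0],
  [0,-2,0],
  [0,-3,0],
  [0,-3,0],
], hand=[0.3,0.3,0.3,0.3], spin=[0,0,0,0])

```text
clock: 5.75
position: [0.4979, 0.0246, 0.1363]
ee_rot: [0.031, 1.0, 0.0, 0.0]
wrist_force: [4.8, 3.5, -6.6]
grip_width: 0.338
grip_force: 45.2
```

```bash
python3 -c "
from h import *
state()"
```

```text
t 5.75 local mm [-16.6  83.8] z 136.3 tooly-yaw 0.1 tilt [ 0.     0.001 -1.   ] F(case) [ 3.8 -4.6] -6.6 grip 0.338 45.2
```

>>> drive_tool([
  [0,-0.7,0],
  [0,-1.4,0],
  [0,-2,0],
  [0,-2,0],
], hand=[0.3,0.3,0.3,0.3], spin=[0,0,0,0])

```text
clock: 6.15
position: [0.4979, 0.0239, 0.1363]
ee_rot: [0.031, 1.0, 0.001, 0.0]
wrist_force: [5.8, 7.8, -6.1]
grip_width: 0.334
grip_force: 45.3
```

```bash
python3 -c "
from h import *
state()"
```

```text
t 6.15 local mm [-17.3  83.8] z 136.3 tooly-yaw 0.1 tilt [ 0.001  0.002 -1.   ] F(case) [ 8.2 -5.3] -6.1 grip 0.334 45.3
```

>>> drive_tool([
  [0,0,4],
  [0,0,8],
  [0,0,10],
  [0,0,10],
  [0,0,10],
  [0,0,10],
  [0,0,10],
], hand=[0.3,0.3,0.3,0.45,0.6,0.6,0.6], spin=[0,0,0,0,0,0,0])

```text
clock: 6.85
position: [0.4972, 0.0214, 0.1263]
ee_rot: [0.032, 0.999, -0.0, -0.0]
wrist_force: [-0.1, 0.3, -0.4]
grip_width: 0.599
grip_force: 0.0
```

>>> drive_tool([
  [0,0,-50],
  [0,0,-100],
  [0,0,-130],
  [0,0,-130],
  [0,0,-130],
], hand=[0.6,0.6,0.6,0.6,0.6], spin=[0,0,0,0,0])

```text
clock: 7.35
position: [0.4975, 0.0216, 0.2567]
ee_rot: [0.032, 0.999, 0.0, 0.001]
wrist_force: [-0.3, -0.1, -1.2]
grip_width: 0.601
grip_force: 0.0
```

```bash
python3 -c "
from h import *
state(); shot('side','side3',(200,170,420,335),3.6)
c=np.load('side3.npz');T=c['pose'];v,u=np.mgrid[180:330,230:400];d=c['range_z'][v,u]
p=np.stack([(u-c['cx'])/c['fx']*d,(v-c['cy'])/c['fy']*d,d],-1)@T[:3,:3].T+T[:3,3]
C=np.load('case.npz');q=(p[...,:2]-C['t'])@C['R'];o=np.dstack([q,p[...,2]])*1e3
def show(n,m): print(n,m.sum(),o[m].mean(0).round(1),o[m].min(0).round(0),o[m].max(0).round(0))
show('knob',(abs(o[...,1]-85)<20)&(o[...,2]>112)&(o[...,2]<150)&(abs(o[...,0]+17)<30))
show('keeper',(abs(o[...,1])<24)&(o[...,2]>86)&(o[...,2]<98)&(o[...,0]>-40)&(o[...,0]<60))
"
```

```text
t 7.35 local mm [-19.6  84.1] z 256.7 tooly-yaw 0.0 tilt [ 0.001  0.    -1.   ] F(case) [-0.1  0.3] -1.2 grip 0.601 0.0
knob 224 [-21.3  89.8 132.4] [-33.  72. 113.] [ -4. 102. 141.]
keeper 102 [-3.1  2.2 91.5] [-10. -21.  86.] [ 5. 24. 97.]
```

View pics/side3.png

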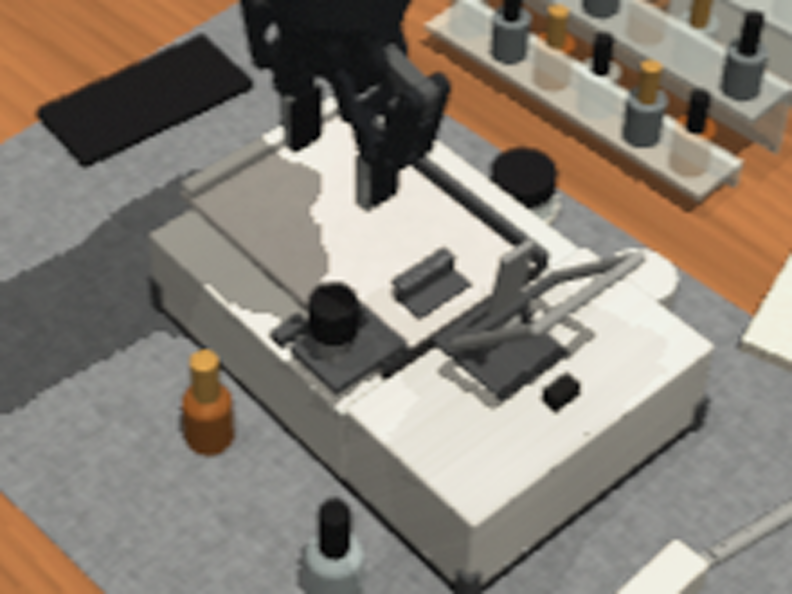

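Side crop: the cover is home, the knob is down at (333,310) and the keeper is at (432,280). The bail still leans back over the deck with its bar near (640,258). Next I'll go behind the bail with the fingers shut.

```bash
python3 -c "
from h import *
to(-165,0,256)"
```

```text
t 7.4 local mm [-19.7  84.6] z 255.8 tooly-yaw 0.0 tilt [-0.001 -0.    -1.   ] F(case) [ 0.6 -0. ] 0.3 grip 0.609 0.0
travel [ -84.5 -145.3   -0.3]
```

>>> drive_tool([
  [-21,-36,0],
  [-42,-72,0],
  [-63,-108,0],
  [-84,-145,0],
  [-84,-145,30],
  [-84,-145,60],
  [-84,-145,70],
  [-84,-145,70],
], hand=[0,0,0,0,0,0,0,0], spin=[0,0,0,0,0,0,0,0])

```text
clock: 8.2
position: [0.5707, -0.1279, 0.184]
ee_rot: [0.032, 0.999, 0.0, -0.003]
wrist_force: [0.0, 0.3, 1.2]
grip_width: 0.0
grip_force: 0.0
```

```bash
python3 -c "
from h import *
to(-146,0,186)
shot('side','side4',(280,150,440,270),4.8)"
```

```text
t 8.2 local mm [-164.2    1.4] z 184.0 tooly-yaw 0.0 tilt [-0.005  0.001 -1.   ] F(case) [0.3 0. ] 1.2 grip 0.0 0.0
travel [-1.4 18.2 -2. ]
```

View pics/side4.png

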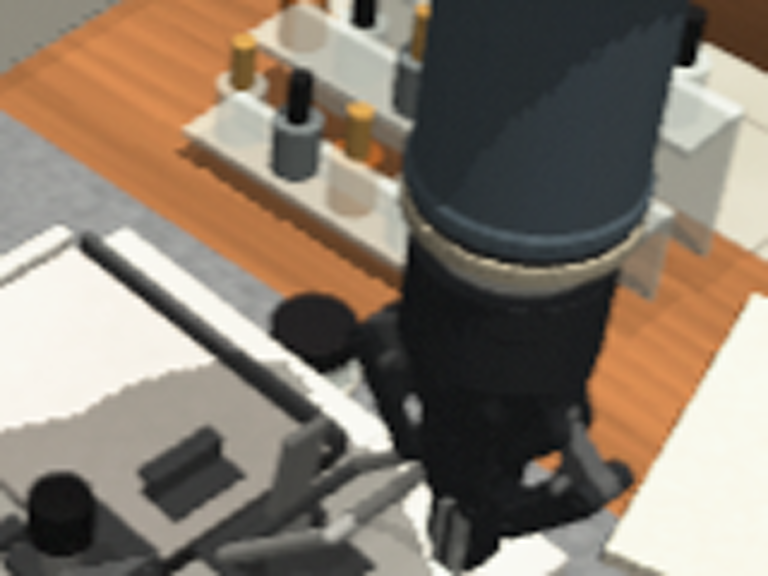

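The fingers are at (450,530) in the crop, just behind the bail's crossbar at (415,475). Now I'll push forward along a rising path.

>>> drive_tool([
  [-1,10,0],
  [-1,18,-1],
  [-1,27,-6],
  [-1,36,-12],
  [-1,46,-17],
  [-1,56,-20],
  [-1,64,-22],
  [-1,64,-22],
], hand=[0,0,0,0,0,0,0,0], spin=[0,0,0,0,0,0,0,0])

```text
clock: 9.05
position: [0.5774, -0.0622, 0.2086]
ee_rot: [0.03, 1.0, 0.001, 0.0]
wrist_force: [-0.2, -0.1, -0.5]
grip_width: 0.0
grip_force: 0.0
```

```bash
cat >> h.py <<'E'
def prof():
    c=read_camera("top");T=c["pose"];v,u=np.mgrid[140:290,180:410];d=c["range_z"][v,u]
    p=np.stack([(u-c["cx"])/c["fx"]*d,(v-c["cy"])/c["fy"]*d,d],-1)@T[:3,:3].T+T[:3,3]
    C=np.load("case.npz");q=(p[...,:2]-C["t"])@C["R"];o=np.dstack([q,p[...,2]])*1e3
    for s in(-1,1):
        m=(abs(o[...,1]*s-40)<5)&(o[...,2]>82)&(o[...,2]<215)&(abs(o[...,0]+40)<110)
        w=o[m]; w=w[np.argsort(w[:,0])].astype(int); print("arm",s,w[::max(1,len(w)//12)].tolist())
E
python3 -c "
from h import *
state(); prof()"
```

```text
t 9.05 local mm [-98.1  -1. ] z 208.6 tooly-yaw 0.2 tilt [ 0.     0.001 -1.   ] F(case) [-0.1  0.2] -0.5 grip 0.0 0.0
arm -1 [[-81, -38, 197], [-80, -43, 200], [-78, -35, 203], [-77, -38, 179], [-76, -43, 199], [-75, -38, 177], [-75, -39, 198], [-75, -41, 199], [-74, -42, 192], [-74, -38, 175], [-73, -42, 187], [-73, -39, 181], [-72, -38, 165], [-71, -44, 156], [-70, -41, 162]]
arm 1 [[-80, 41, 198], [-77, 41, 182], [-75, 41, 195], [-73, 40, 183], [-73, 35, 176], [-71, 40, 154], [-70, 38, 168], [-69, 40, 145], [-67, 40, 131], [-66, 40, 127], [-29, 43, 87], [-16, 44, 88], [0, 44, 89]]
```

>>> drive_tool([
  [0,5,0],
  [0,10,0],
  [0,15,0],
  [0,20,0],
  [0,25,0],
  [0,28,0],
  [0,28,0],
  [0,28,0],
], hand=[0,0,0,0,0,0,0,0], spin=[0,0,0,0,0,0,0,0])

```text
clock: 9.9
position: [0.579, -0.0367, 0.2083]
ee_rot: [0.032, 0.999, -0.0, -0.0]
wrist_force: [0.1, 0.3, -0.1]
grip_width: 0.002
grip_force: 0.0
```

```bash
python3 -c "
from h import *
state(); prof()"
```

```text
t 9.9 local mm [-72.6  -1. ] z 208.3 tooly-yaw 0.0 tilt [-0. -0. -1.] F(case) [ 0.3 -0.1] -0.1 grip 0.002 0.0
arm -1 [[-51, -42, 192], [-51, -37, 197], [-51, -44, 195], [-51, -39, 197], [-49, -41, 197], [-48, -43, 197], [-48, -39, 199], [-48, -36, 200], [-47, -37, 197], [-47, -43, 196], [-47, -35, 199], [-46, -38, 200], [-46, -40, 200], [-45, -37, 197], [-45, -39, 197], [-44, -40, 199], [-44, -42, 199], [-43, -39, 194], [-43, -37, 195], [-43, -35, 198]]
arm 1 [[-72, 38, 113], [-66, 39, 137], [-62, 41, 139], [-58, 41, 163], [-55, 42, 169], [-51, 39, 192], [-49, 41, 191], [-47, 42, 195], [-46, 35, 198], [-43, 37, 196], [-22, 44, 89], [-8, 42, 83], [5, 42, 85]]
```

>>> drive_tool([
  [0,6,0],
  [0,12,0],
  [0,18,0],
  [0,18,0],
  [0,18,0],
  [0,18,0],
  [0,18,0],
  [0,18,0],
], hand=[0,0,0,0,0,0,0,0], spin=[0,0,0,0,0,0,0,0])

```text
clock: 10.75
position: [0.5801, -0.0189, 0.2083]
ee_rot: [0.032, 0.999, -0.0, 0.0]
wrist_force: [-0.2, 0.2, -0.1]
grip_width: 0.005
grip_force: 0.0
```

```bash
python3 -c "
from h import *
state(); prof()"
```

```text
t 10.75 local mm [-54.8  -1. ] z 208.3 tooly-yaw -0.0 tilt [-0. -0. -1.] F(case) [0.2 0.3] -0.1 grip 0.005 0.0
arm -1 [[-8, -39, 89], [-6, -39, 90], [-4, -39, 89], [-2, -39, 88], [0, -39, 87], [1, -39, 85], [4, -38, 86], [6, -38, 86], [7, -36, 84], [8, -43, 83], [10, -40, 85], [12, -38, 84]]
arm 1 [[-72, 38, 113], [-62, 41, 115], [-55, 41, 108], [-48, 38, 111], [-41, 40, 107], [-35, 36, 102], [-27, 38, 98], [-21, 44, 87], [-13, 37, 94], [-7, 35, 91], [-1, 35, 89], [4, 38, 89]]
```

The bail has tipped over. Its arm runs down to about x=12, z=84, so the bar lies on the cover behind the keeper. I'll move to the cover side of the lever.

>>> drive_tool([
  [1,10,0],
  [1,17,0],
  [1,17,15],
  [1,17,33],
  [1,17,33],
  [1,17,33],
], hand=[0,0,0,0,0,0], spin=[0,0,0,0,0,0])

```text
clock: 11.4
position: [0.5802, -0.001, 0.1754]
ee_rot: [0.032, 1.0, 0.0, -0.0]
wrist_force: [0.4, -0.1, -0.2]
grip_width: -0.003
grip_force: 0.0
```

```bash
python3 -c "
from h import *
state(); shot('side','side5',(240,180,400,300),4.8)"
```

```text
t 11.4 local mm [-36.9   0.1] z 175.4 tooly-yaw 0.1 tilt [-0.001  0.    -1.   ] F(case) [-0.1 -0.4] -0.2 grip -0.003 0.0
```

View pics/side5.png

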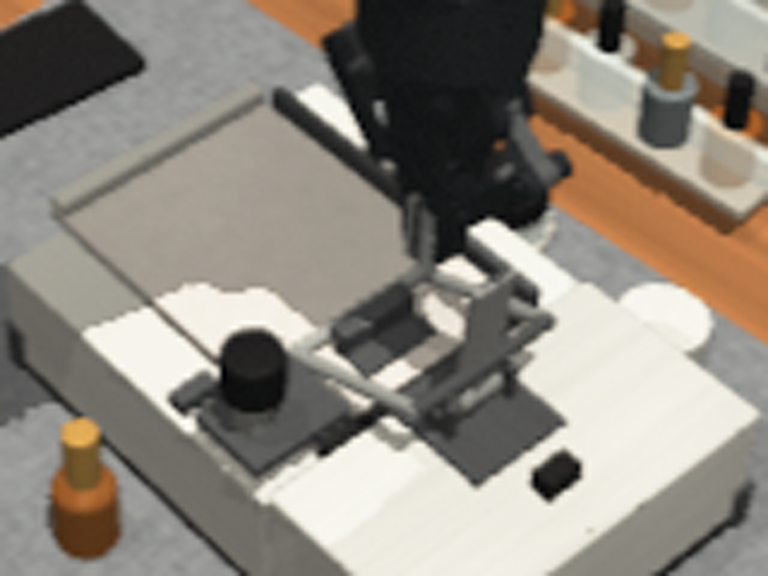

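The crossbar runs from (300,350) to (420,280), behind the keeper, and the lever stands at (488,320). I'll press the lever back along its arc.

>>> drive_tool([
  [0,-10,0],
  [0,-21,1],
  [0,-30,3],
  [0,-39,6],
  [0,-47,11],
  [0,-54,16],
  [0,-54,16],
  [0,-54,16],
], hand=[0,0,0,0,0,0,0,0], spin=[0,0,0,0,0,0,0,0])

```text
clock: 12.25
position: [0.5765, -0.0558, 0.159]
ee_rot: [0.032, 0.999, -0.0, -0.0]
wrist_force: [0.1, 0.1, 1.4]
grip_width: -0.001
grip_force: 0.5
```

```bash
python3 -c "
from h import *
state(); prof()"
```

```text
t 12.25 local mm [-91.9   0.2] z 159.0 tooly-yaw -0.0 tilt [-0.001 -0.    -1.   ] F(case) [ 0.1 -0.1] 1.4 grip -0.001 0.5
arm -1 [[-80, -44, 108], [-70, -39, 106], [-64, -43, 107], [-57, -44, 100], [-44, -38, 99], [-38, -40, 99], [-30, -40, 96], [-24, -42, 93], [-18, -39, 93], [-12, -38, 88], [-8, -44, 88], [-1, -43, 87], [3, -39, 82]]
arm 1 [[-81, 39, 111], [-73, 35, 109], [-66, 41, 104], [-59, 36, 105], [-51, 39, 105], [-42, 37, 98], [-36, 42, 84], [-30, 37, 95], [-24, 35, 92], [-16, 40, 91], [-10, 36, 88], [-3, 37, 86], [2, 37, 84]]
```

>>> drive_tool([
  [0,-6,7],
  [0,-12,14],
  [0,-15,21],
  [0,-18,28],
  [0,-18,28],
  [0,-18,28],
], hand=[0,0,0,0,0,0], spin=[0,0,0,0,0,0])

```text
clock: 12.9
position: [0.5752, -0.0732, 0.1309]
ee_rot: [0.032, 0.999, 0.0, -0.001]
wrist_force: [0.1, -0.1, -0.4]
grip_width: -0.001
grip_force: 0.0
```

```bash
python3 -c "
from h import *
state(); prof()"
```

```text
t 12.9 local mm [-109.3    0.5] z 130.9 tooly-yaw 0.0 tilt [-0.001  0.    -1.   ] F(case) [-0.1 -0.1] -0.4 grip -0.001 0.0
arm -1 [[-87, -36, 96], [-81, -36, 96], [-74, -44, 97], [-68, -43, 97], [-60, -43, 94], [-51, -40, 93], [-43, -42, 91], [-37, -41, 91], [-29, -39, 88], [-21, -43, 85], [-13, -41, 84], [-6, -41, 89], [0, -41, 86]]
arm 1 [[-86, 39, 97], [-79, 37, 98], [-73, 41, 86], [-63, 41, 95], [-55, 41, 95], [-47, 35, 88], [-40, 44, 86], [-33, 41, 89], [-26, 39, 89], [-21, 44, 88], [-14, 38, 87], [-8, 39, 89], [0, 43, 86]]
```

>>> drive_tool([
  [0,-1,5],
  [0,-2,10],
  [0,-3,13],
  [0,-3,15],
  [0,-3,17],
  [0,-3,17],
  [0,-3,17],
], hand=[0,0,0,0,0,0,0], spin=[0,0,0,0,0,0,0])

```text
clock: 13.65
position: [0.5752, -0.0766, 0.1157]
ee_rot: [0.032, 0.999, 0.0, 0.0]
wrist_force: [-6.5, -0.5, 17.7]
grip_width: 0.002
grip_force: 9.1
```

```bash
python3 -c "
from h import *
state()"
```

```text
t 13.65 local mm [-112.7    0.2] z 115.7 tooly-yaw -0.0 tilt [ 0.001  0.    -1.   ] F(case) [-0.9  6.4] 17.7 grip 0.002 9.1
```

Flat contact at z≈97 with 18 N of pressing force. I'll withdraw upward and look.

>>> drive_tool([
  [0,0,-30],
  [0,0,-80],
  [0,0,-130],
  [0,-50,-150],
  [0,-100,-150],
  [0,-150,-150],
  [0,-180,-150],
  [0,-180,-150],
], hand=[0,0,0,0,0,0,0,0], spin=[0,0,0,0,0,0,0,0])

```text
clock: 14.45
position: [0.562, -0.2626, 0.2642]
ee_rot: [0.036, 0.999, -0.002, -0.0]
wrist_force: [-0.2, -0.0, 0.5]
grip_width: -0.001
grip_force: 0.0
```

```bash
python3 -c "
from h import *
state(); prof(); shot('side','side6',(230,170,420,315),4.1)
c=np.load('side6.npz');T=c['pose'];v,u=np.mgrid[180:330,230:400];d=c['range_z'][v,u]
p=np.stack([(u-c['cx'])/c['fx']*d,(v-c['cy'])/c['fy']*d,d],-1)@T[:3,:3].T+T[:3,3]
C=np.load('case.npz');q=(p[...,:2]-C['t'])@C['R'];o=np.dstack([q,p[...,2]])*1e3
m=(abs(o[...,1])<11)&(o[...,0]<-75)&(o[...,0]>-145)&(o[...,2]>88);w=o[m];w=w[np.argsort(w[:,0])].astype(int);print(w[::max(1,len(w)//15)].tolist())
"
```

```text
t 14.45 local mm [-299.2    1.5] z 264.2 tooly-yaw -0.4 tilt [-0.001 -0.003 -1.   ] F(case) [-0.   0.2] 0.5 grip -0.001 0.0
arm -1 [[-88, -40, 91], [-81, -39, 92], [-73, -38, 92], [-65, -38, 88], [-59, -40, 88], [-52, -43, 90], [-42, -41, 84], [-36, -40, 86], [-29, -41, 88], [-19, -38, 87], [-12, -43, 90], [-4, -40, 85], [2, -41, 85]]
arm 1 [[-87, 40, 89], [-78, 37, 92], [-72, 39, 92], [-64, 36, 90], [-54, 41, 89], [-47, 35, 88], [-39, 44, 90], [-33, 36, 88], [-25, 39, 85], [-18, 44, 90], [-12, 40, 85], [-4, 43, 84], [0, 35, 85]]
[[-143, 0, 96], [-139, 2, 97], [-134, 6, 96], [-129, -8, 96], [-125, 8, 99], [-121, -7, 95], [-117, 0, 97], [-112, -7, 96], [-108, 2, 97], [-103, -2, 96], [-98, -1, 96], [-94, -3, 96], [-89, -4, 97], [-84, -1, 96], [-79, -5, 95], [-75, 2, 97]]
```

View pics/side6.png

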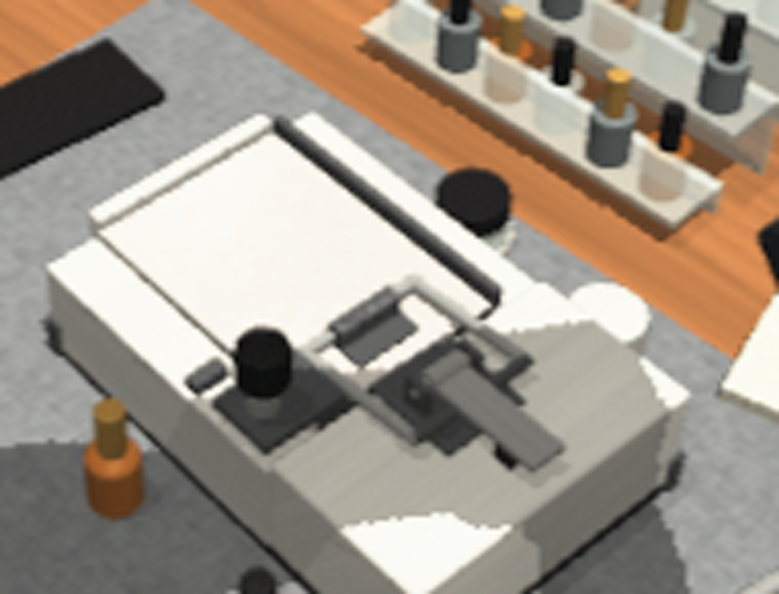

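The lever lies flat from (450,370) to (545,450), with its top at z=96–97 mm along its whole length. The crossbar is hooked behind the keeper at (370,310), the knob is down at (263,360), and nothing else has moved.

```bash
python3 -c "
from h import *
print(job.job_done())"
```

```text
the job is handed in; nothing more can be done
None
```

The case is shut: the cover is home against its seal with the knob dropped, the bail is hooked behind the keeper, and the lever lies flat past centre. I handed the job in at about 14.5 s of the 61 s allowed.

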